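Clear the casting scrap into the catch drawer

TASK

Sweep the three pieces of silver casting scrap (two sprue buttons and a bar stub) across the jeweller's bench board with the fingertips and off its open front edge into the pulled-out catch drawer, without picking any of them up. Then push the drawer fully shut with the fingers. Leave the ring cone, the stone jar, the steel bench block and the bench pin where they are.

Things in the scene. Friction and masses are not known exactly. Their poses are not given: they have to be found in the camera images.
- station: light wooden workstation fixed to the bench; origin on the bench under the board's centre. Board 230 mm deep (x) by 300 mm wide (y), its top 62 mm above the bench. Beading 10 mm wide, 8 mm high along the back (+x) and both side edges; the front edge at x = -115 mm is open, without beading. Its front (-x) faces roughly the robot's right (world -y)
- board_edge (a point): middle of the board's open front edge, at the top surface (station frame x -115, y 0, z 62 mm); same axes as the station: -x points off the board, over the drawer
- drawer (a joint): catch drawer that slides out from under the board along the station's -x: how far it is out, in m; 0 = fully shut, 0.14 = stop. It starts 0.095 to 0.13 out, stays where it is left, and needs about 2 N to push slowly
- drawer_floor (a point): centre of the drawer's inner floor (13 mm above the bench), moves with the drawer; same axes as the station. The inside is about 202 mm (x) by 254 mm (y) and 29 mm deep; the part nearest the front lies open beyond the board's edge by as much as the drawer is out, the rest is under the board
- drawer_front (a point): middle of the top edge of the drawer front's outer face, 46 mm above the bench; moves with the drawer; station's axes. The panel is 298 mm wide, 12 mm thick, 5 to 46 mm above the bench; push it along +x. Two brass knobs (16 mm across) stand out 15 mm, 95 mm either side of the plain middle, 20 mm below its top. Shut, this face is 12 mm in front of the board's edge
- button_a: silver sprue button (casting scrap): a round puck 30 mm in diameter with an upright wall 10 mm high, a cone on it up to 15 mm, and a sprue stub 7 mm thick up to 20 mm. About 80 g. Origin: centre of its underside, z up along the stub. Starts stub up on the board
- button_b: a second silver sprue button, exactly like button_a
- bar_stub: sawn stub of square silver bar (casting scrap), 26 mm (x) by 20 mm (y), 14 mm high, about 75 g. Origin: centre of its underside. Starts flat on the board, at any yaw
- ring_cone: small dark wooden display cone, 30 mm across at its foot and 46 mm high, carrying a finished gold ring (one piece with it); stands loose on the board among the scrap and must stay. Origin: centre of its underside, z up
- stone_jar: small green glass jar with a metal cap, 30 mm in diameter, 36 mm high, standing loose on the board among the scrap; must stay. Origin: centre of its underside, z up
- bench_block: square polished steel bench block, 65 by 65 by 22 mm, lying on the bench to the right of the workstation, in front of the drawer; must stay. Origin: centre of its underside
- bench_pin: flat wooden bench pin with a V notch, about 125 by 60 by 14 mm, lying on the bench behind the workstation (to the left); must stay. Origin: centre of its underside
There are look-alikes about, which are no part of the job. What is shaped like the button_b but purple or turquoise is not meant.

How it is judged:
By the outcome, as a careful person would: the job done as asked, in the order asked, and still so for the second after the job is handed in, with the robot touching nothing.
It also fails if it takes over 67 s, if anything falls off the work surface, if the arm or the gripper's body presses on something with over 40 N, if the wrist force passes 120 N, or if a joint passes its speed limit or range.

ROBOT

A 6-joint arm with a two-finger parallel gripper is mounted at the origin on the work surface. World frame = base frame: x ahead of the robot, y to its left, z up, the work surface at z = 0. Lengths are in mm, angles in degrees, forces in N, time in s.
With the tool pointing down it reaches from about 300 to 850 mm from the base axis. Payload 5.4 kg.
Tool frame: the origin (TCP) lies midway between the tips of the shut fingers; the grasp point (between the pads) lies 19 mm behind it; z points along the fingers, y is the line along which they close (so a half turn about z gives the same grasp; the last joint's range is limited). The gripper opens to 85 mm and grips with 20 to 120 N. Pads are 22 mm wide; open, the fingers measure 114 mm over their backs; the gripper's body (76 mm by 85 mm) begins 54 mm behind the grasp point. The pads swing forward as they close: fully open they stand 13 mm farther back than shut.
Start: joints at [64.681, 9.076, 91.501, -0, 79.423, -12.038], TCP at [132.106, 559.602, 231.299] pointing down, gripper open.
Joint ranges: [-166.64, 166.64], [-54.1, 131.32], [10.49, 154.53], [-73.88, 253.88], [9.74, 151.15], [-171.62, 171.62]. Speed limits (degrees/s): [147.25, 147.25, 180, 180, 180, 180].

INTERFACE

Orientations are given as [roll, pitch, yaw] about the fixed x, y, z axes, in that order (R = Rz(yaw) Ry(pitch) Rx(roll)).
In Python, from cell import monitor, eyes, workorder gives the robot as it stands. The module is installed in compiled form; this text tells all that it offers.
- The arm moves only by the tool carry_out, never from a script. Its argument "plan" is a list of rows, each a list of 5 numbers: the finger opening in mm, from 0 to 85.4, then the shift along the tool's x, y, z as a fraction of full scale, then the turn about the tool's z as a fraction of full scale. A call has exactly 8 rows; each row shifts and turns the commanded pose from where the row before left it, along the tool's axes as they then stand; what a row does not reach is not made up. Full scale, the value 1, is 250 mm for a shift and 90 degrees for a turn. A row lasts 1/8 s, in which the tool goes at most 62.5 mm and 10.7 degrees, less where a joint would pass 70% of its speed; a pose out of reach is approached as far as the arm can. A call with a number of a shift or a turn outside -1 to 1 is refused whole. A call with a gripper value outside its range is refused whole. The fingers move at their own pace and stop on an object; "newtons" is the grip in N (left out, the last holds). Time passes only in rows, so rows that do not move let the fingers close, or fill a call up. It gives the time, the measured TCP pose, the force, the opening and the grip force at its end, in the units of the state.
- monitor.observe(): the state, without advancing time (a new reading comes with each control period).
- eyes.camera(name): name is "scene" or "top"; returns a dict with "pixels" (480x640x3 uint8, blue, green, red), "mtx" (3x3 intrinsics, pixels), "k1" (the pictures are not rectified: a ray, as slopes to the right and down, at radius r is drawn at 1 + k1 r^2 times it, then the intrinsics apply), "R" (3x3) and "t" (3): a world point X has camera coordinates R X + t. Camera axes: x right, y down, z forward; pixel columns grow to the right and rows downward; lengths in mm; the calibration is good to about 2 mm. A picture is of the moment at which its call begins. There is no depth.
- workorder.finish_job(): hands the job in; it is judged then, once.
Trained networks look in a picture, given as the dict that the camera call returned (one of the last four; its "shot" number tells which), for a name from the list of things; names that differ only in an ending like _2 or _b are one class to them, and where a whole thing is asked for, a point or a joint stands for the part that bears it (a point fixed in the world has none). Each returns a list of dicts, best first, with "conf" (0 to 1); they miss things now and then, are a little off and sometimes report something else, mostly with a low value. They report only what shows in the picture. A call takes as long as a camera call. They do not tell look-alikes from the thing itself.
- eyes.look_for(picture, thing): "box" ([left, top, width, height] in pixels, round what is visible of it).
- eyes.masks_of(picture, thing): "region" (480x640 bool, what is visible of it) and "box" ([left, top, width, height] in pixels, round what is visible of it).
- eyes.spot_point(picture, thing): "position" ([column, row] in pixels: a listed point, or the origin of a listed thing).
The state is a dict: "clock": time; "joint_positions": joint angles; "dq": joint speeds; "joint_efforts": joint torques, N m; "tcp_pos": TCP position; "ee_rot": TCP orientation; "ft_force": force on the tool from outside, world axes, zero at the start; "moment": the same for the moment, N m; "gripper_width": finger opening in mm; "grasp_force": force on a finger pad.
Only numpy, scipy, OpenCV 4.12 (cv2) and the standard library are available. Lean on these libraries where they do the work, as an engineer would, in place of code of your own. Each camera call takes 0.05 s, during which the arm holds its last target. There are 200 camera calls.

## Working session

There is one attempt and no reset: what is moved stays moved. The work goes in short steps, Python scripts to look and compute and a tool call to move; the robot and the scene stay as the last step left them, time stands still between calls to the robot, and variables do not carry over. Pictures are saved under pics/ and viewed, at most 10 in all, crops included, and the job is handed in when it is done.

Besides the shell and the picture viewer there is one more tool, called after "Call:" by a JSON object that holds its "api" and its "payload", one argument or row to a line. carry_out: Moves the arm, as the interface text tells. Shift numbers are shares of 250 mm and turn numbers shares of 90 degrees, none past 1 either way. Its arguments: {"type":"object","properties":{"plan":{"type":"array"},"newtons":{"type":"number"}},"required":["plan"]}

```bash
mkdir -p pics
cat > h.py <<'E'
import numpy as np, cv2
from cell import monitor, eyes, workorder
def ray(p,uv):
    K=np.array(p["mtx"]);R=np.array(p["R"]);t=np.array(p["t"]).ravel()
    d=np.array([(uv[0]-K[0,2])/K[0,0],(uv[1]-K[1,2])/K[1,1]]);s=d.copy()
    for _ in range(20): s=d/(1+p["k1"]*(s@s))
    return -R.T@t, R.T@np.array([s[0],s[1],1])
def at_z(p,uv,z):
    c,d=ray(p,uv); return c+d*(z-c[2])/d[2]
def proj(p,X):
    K=np.array(p["mtx"]);c=np.array(p["R"])@X+np.array(p["t"]).ravel();s=c[:2]/c[2];s=s*(1+p["k1"]*(s@s))
    return [K[0,0]*s[0]+K[0,2],K[1,1]*s[1]+K[1,2]]
E
python3 - <<'E'
from h import *
for n in("scene","top"):
    p=eyes.camera(n);cv2.imwrite(f"pics/{n}1.png",p["pixels"])
    c,_=ray(p,(320,240));print(n,c.round())
    for th,z in(("board_edge",62),("drawer_front",46),("drawer_floor",13),("button_a",62),("bar_stub",62),("ring_cone",62),("stone_jar",62),("bench_block",0),("bench_pin",0),("station",0)):
        print(th,[(round(d["conf"],2),np.round(d["position"]).tolist(),at_z(p,d["position"],z)[:2].round(1).tolist()) for d in eyes.spot_point(p,th)])
print(monitor.observe())
E
```

```text
scene [1375.  309.  973.]
board_edge [(0.78, [310.0, 227.0], [569.2, -69.1])]
drawer_front [(0.58, [247.0, 217.0], [579.4, -215.4]), (0.24, [332.0, 274.0], [659.5, 18.5])]
drawer_floor [(0.92, [295.0, 236.0], [563.2, -108.0])]
button_a [(0.7, [459.0, 273.0], [576.6, 250.8]), (0.69, [361.0, 259.0], [613.5, 60.8]), (0.55, [432.0, 328.0], [722.1, 238.0]), (0.5, [445.0, 297.0], [645.0, 242.0]), (0.47, [351.0, 209.0], [485.9, -7.3])]
bar_stub [(0.58, [331.0, 273.0], [669.4, 18.6])]
ring_cone [(0.71, [370.0, 226.0], [520.5, 46.4]), (0.41, [353.0, 241.0], [574.0, 29.3])]
stone_jar [(0.77, [349.0, 240.0], [575.6, 20.9])]
bench_block [(0.94, [200.0, 165.0], [418.5, -437.7])]
bench_pin [(0.79, [524.0, 300.0], [544.5, 385.6]), (0.24, [333.0, 273.0], [620.9, 3.1])]
station [(0.91, [360.0, 262.0], [571.6, 44.8])]
top [ 409.  -13. 1179.]
board_edge [(0.74, [336.0, 255.0], [576.0, -65.4])]
drawer_front [(0.84, [396.0, 251.0], [584.1, -210.9])]
drawer_floor [(0.93, [350.0, 258.0], [574.6, -101.8]), (0.48, [302.0, 259.0], [575.8, 16.9])]
button_a [(0.69, [312.0, 300.0], [471.9, -6.6]), (0.66, [276.0,
[... 553 characters left out ...]
.5, 40.5])]
{'clock': 1.1, 'joint_positions': array([ 6.46809797e+01,  9.07460437e+00,  9.15014349e+01, -4.66505129e-04,
        7.94227891e+01, -1.20381802e+01]), 'dq': array([-0.09718769,  0.0361364 ,  0.08584279,  0.00824818, -0.03214637,
        0.01090459]), 'joint_efforts': array([ 2.48149327e-04, -3.96025765e+01, -3.31697524e+01, -4.48491546e-04,
        7.49640694e-04,  1.09848011e-05]), 'tcp_pos': array([132.1120741 , 559.6038113 , 231.30876504]), 'ee_rot': array([1.79998950e+02, 6.92848116e-04, 1.66719246e+02]), 'ft_force': array([ 0.25678499, -0.71188346, -1.3538075 ]), 'moment': array([ 0.01698732, -0.00600329, -0.02823771]), 'grasp_force': 0.0, 'gripper_width': 85.2487275072281}
```

View pics/top1.png

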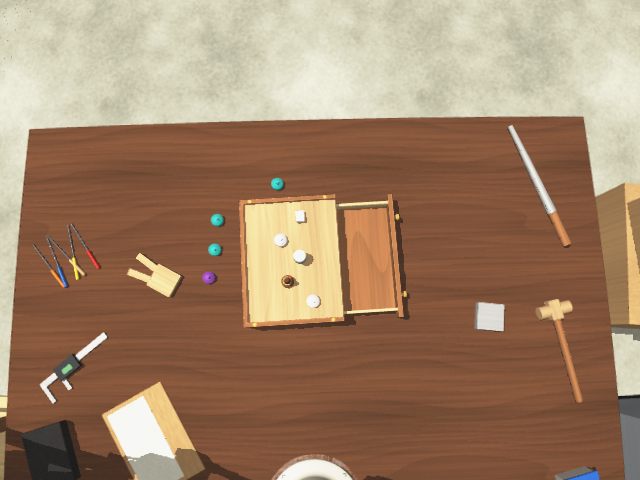

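View pics/scene1.png

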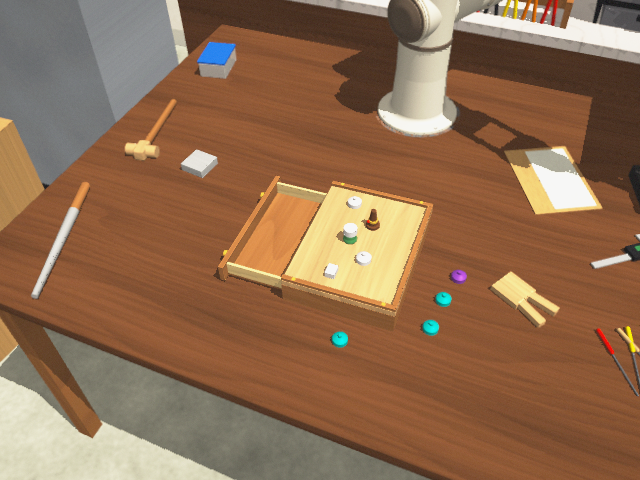

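Run:
```python
import cv2
a=cv2.imread("pics/top1.png")[185:335,230:420]
cv2.imwrite("pics/topz.png",cv2.resize(a,None,fx=4,fy=4,interpolation=cv2.INTER_CUBIC))
a=cv2.imread("pics/scene1.png")[170:320,215:440]
cv2.imwrite("pics/scz.png",cv2.resize(a,None,fx=3.5,fy=3.5,interpolation=cv2.INTER_CUBIC))
```

```text
(no output)
```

View pics/topz.png

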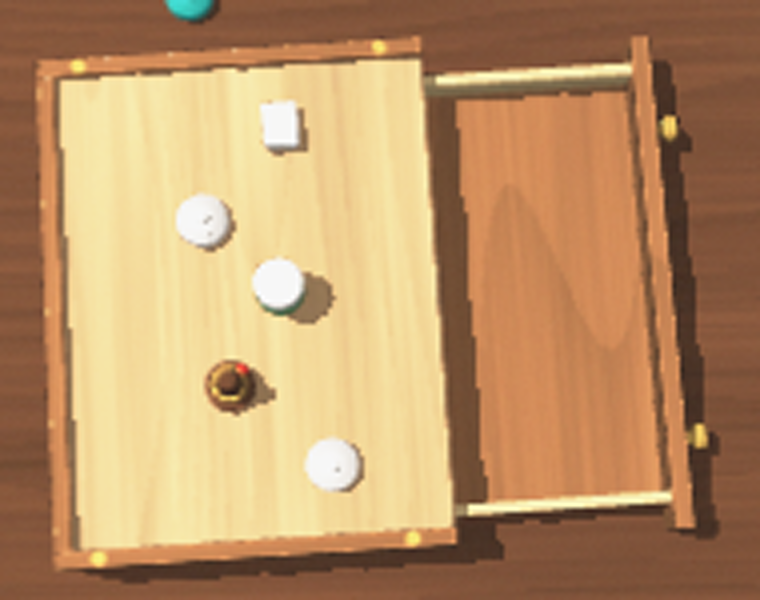

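View pics/scz.png

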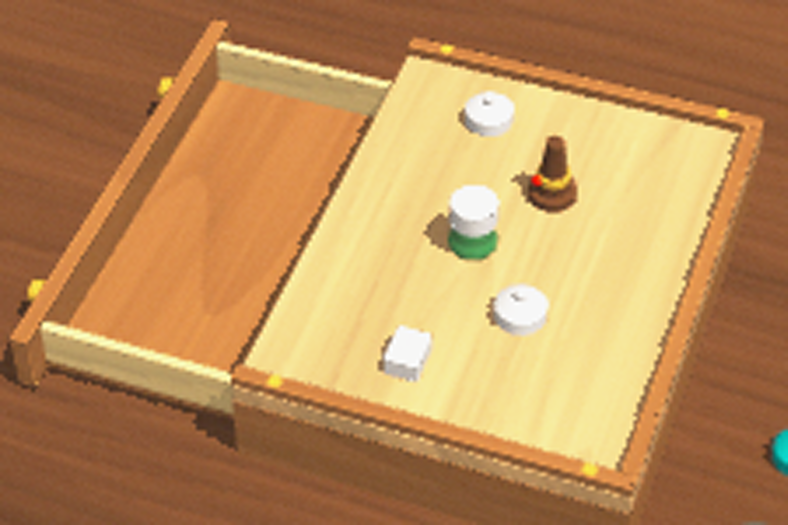

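```bash
cat >> h.py <<'E'
def load_st():
    d=np.load("st.npy"); return d[:2],d[2]   # station origin xy, yaw deg
E
python3 - <<'E'
from h import *
from scipy.optimize import least_squares
T=eyes.camera("top");S=eyes.camera("scene")
tz=lambda x,y:(230+x/4-.4,185+y/4-.4); sz=lambda x,y:(215+x/3.5-.4,170+y/3.5-.4)
# order: far-back, far-front, near-front, near-back (world)
ct=[tz(38,62),tz(421,38),tz(456,541),tz(57,568)]
cs=[sz(631,486),sz(235,370),sz(411,40),sz(762,120)]
loc=np.array([[115,150],[-115,150],[-115,-150],[115,-150]])
Wt=np.array([at_z(T,c,70)[:2] for c in ct]);Ws=np.array([at_z(S,c,70)[:2] for c in cs])
def tf(q,P):
    a=q[2];return P@np.array([[np.cos(a),np.sin(a)],[-np.sin(a),np.cos(a)]])+q[:2]
for W in (Wt,Ws,(Wt+Ws)/2):
    for s in (1,-1):
        L=loc*[1,s]
        r=least_squares(lambda q:(tf(q,L)-W).ravel(),[570,45,1.5]);print(s,r.x[:2].round(1),np.degrees(r.x[2]).round(2),r.cost.round(1))
        if r.cost<300:q=r.x
np.save("st.npy",[q[0],q[1],np.degrees(q[2])])
R=np.array([[np.cos(q[2]),-np.sin(q[2])],[np.sin(q[2]),np.cos(q[2])]])
def rep(n,a,b,z):
    A=at_z(T,a,z)[:2];B=at_z(S,b,z)[:2];m=(A+B)/2
    print(n,"top",A.round(),"scene",B.round(),"mean",m.round(),"st",(R.T@(m-q[:2])).round(),((A-q[:2])@R).round(),((B-q[:2])@R).round())
rep("far button",tz(204,222),sz(520,309),68)
rep("near button",tz(333,465),sz(488,114),68)
rep("bar",tz(281,126),sz(407,353),69)
rep("jar cap top",tz(278,284),sz(474,197),97)
rep("cone tip",tz(230,380),sz(555,141),108)
for n,a,b in(("dfront far",tz(648,38),sz(11,338)),("dfront near",tz(694,525),sz(228,26))): rep(n,a,b,46)
E
```

```text
1 [567.9  42.4] -88.07 105275.9
-1 [567.9  42.4] 92.31 3.0
1 [567.5  43.7] -87.45 104972.8
-1 [567.5  43.7] 92.26 24.0
1 [567.7  43.1] -87.77 105121.8
-1 [567.7  43.1] 92.29 10.4
far button top [613.  65.] scene [615.  66.] mean [614.  65.] st [ 21. -47.] [ 20. -46.] [ 21. -48.]
near button top [469.  -8.] scene [471.  -7.] mean [470.  -8.] st [-47. 100.] [-47. 101.] [-46.  99.]
bar top [670.  18.] scene [670.  19.] mean [670.  19.] st [ -28. -101.] [ -29. -101.] [ -28. -101.]
jar cap top top [571.  21.] scene [568.  20.] mean [569.  20.] st [-23.  -1.] [-22.  -2.] [-23.   1.]
cone tip top [516.  48.] scene [518.  51.] mean [517.  50.] st [ 9. 51.] [ 7. 52.] [10. 50.]
dfront far top [ 725. -206.] scene [ 727. -205.] mean [ 726. -206.] st [-255. -148.] [-256. -147.] [-254. -149.]
dfront near top [ 430. -219.] scene [ 433. -205.] mean [ 431. -212.] st [-249.  146.] [-256.  148.] [-243.  145.]
```

Call:
{"api": "carry_out", "payload": {
  "plan": [
    [15, 0, 0, 0, 0.104],
    [15, 0, 0, 0, 0.104],
    [15, 0, 0, 0, 0.104],
    [15, 0, 0, 0, 0.104],
    [15, 0, 0, 0, 0.104],
    [15, 0, 0, 0, 0.104],
    [15, 0, 0, 0, 0.104],
    [15, 0, 0, 0, 0.099]
  ]
}}

```text
clock: 2.2
tcp_pos: [132.1, 559.6, 231.3]
ee_rot: [180.0, -0.0, 92.0]
ft_force: [0.8, -0.5, 0.1]
gripper_width: 14.9
grasp_force: 0.0
```

```bash
cat > pos.py <<'E'
from h import *
import sys
o,y=load_st();s=monitor.observe();a=np.radians(y)
R=np.array([[np.cos(a),-np.sin(a)],[np.sin(a),np.cos(a)]])
p=(s["tcp_pos"][:2]-o)@R;z=s["tcp_pos"][2]
print("t",s["clock"],"st",p.round(1),"z",round(z,1),"yaw err",round(s["ee_rot"][2]-y,2),"w",round(s["gripper_width"],1),"F",s["ft_force"].round(1))
if len(sys.argv)>1:
    g=[float(v) for v in sys.argv[1:4]];print("need",np.round([(g[0]-p[0])/250,-(g[1]-p[1])/250,-(g[2]-z)/250],3))
E
python3 pos.py 6 -101 140
```

```text
t 2.2 st [533.5 414.6] z 231.3 yaw err -0.3 w 14.9 F [ 0.8 -0.5  0.1]
need [-2.11   2.063  0.365]
```

Call:
{"api": "carry_out", "payload": {
  "plan": [
    [15, -0.08, 0.08, 0, 0],
    [15, -0.14, 0.136, 0, 0],
    [15, -0.14, 0.136, 0, 0],
    [15, -0.14, 0.136, 0, 0],
    [15, -0.14, 0.136, 0, 0],
    [15, -0.14, 0.136, 0, 0],
    [15, -0.14, 0.136, 0, 0],
    [15, -0.14, 0.136, 0, 0]
  ]
}}

```text
clock: 3.2
tcp_pos: [401.5, 303.9, 231.5]
ee_rot: [180.0, -0.0, 92.3]
ft_force: [0.5, -0.6, 0.5]
gripper_width: 15.0
grasp_force: 0.0
```

Call:
{"api": "carry_out", "payload": {
  "plan": [
    [15, -0.14, 0.136, 0, 0],
    [15, -0.14, 0.136, 0, 0],
    [15, -0.14, 0.136, 0, 0],
    [15, -0.14, 0.136, 0, 0],
    [15, -0.14, 0.136, 0, 0],
    [15, -0.14, 0.136, 0, 0],
    [15, -0.14, 0.136, 0.15, 0.003],
    [15, -0.07, 0.07, 0.2, 0]
  ]
}}

```text
clock: 4.2
tcp_pos: [669.1, 50.6, 144.5]
ee_rot: [179.7, 0.1, 91.9]
ft_force: [-0.0, 1.3, -0.9]
gripper_width: 15.4
grasp_force: 0.0
```

```bash
python3 pos.py 6 -101 64
```

```text
t 4.2 st [   3.5 -101.6] z 144.5 yaw err -0.38 w 15.4 F [-0.   1.3 -0.9]
need [ 0.01  -0.002  0.322]
```

Call:
{"api": "carry_out", "payload": {
  "plan": [
    [15, 0.01, 0, 0.06, 0.003],
    [15, 0, 0, 0.08, 0],
    [15, 0, 0, 0.08, 0],
    [15, 0, 0, 0.06, 0],
    [15, 0, 0, 0.03, 0],
    [15, 0, 0, 0.008, 0],
    [15, 0, 0, 0, 0],
    [15, 0, 0, 0, 0]
  ]
}}

```text
clock: 5.2
tcp_pos: [666.6, 55.4, 65.1]
ee_rot: [179.9, 0.0, 91.7]
ft_force: [0.6, 0.2, 0.2]
gripper_width: 14.7
grasp_force: 0.0
```

```bash
python3 pos.py -80 -101 64
python3 - <<'E'
from h import *
a=eyes.camera("top")["pixels"][190:290,240:380];b=eyes.camera("scene")["pixels"][185:300,260:420]
r=lambda a:cv2.resize(a,(560,int(a.shape[0]*560/a.shape[1])),interpolation=cv2.INTER_CUBIC)
a=cv2.resize(a,(400,286));b=cv2.resize(b,(400,288));b=b[:286]
cv2.imwrite("pics/c1.png",np.hstack([a,b]))
E
```

```text
t 5.2 st [  8.3 -99.3] z 65.1 yaw err -0.54 w 14.7 F [0.6 0.2 0.2]
need [-0.353  0.007  0.004]
```

View pics/c1.png

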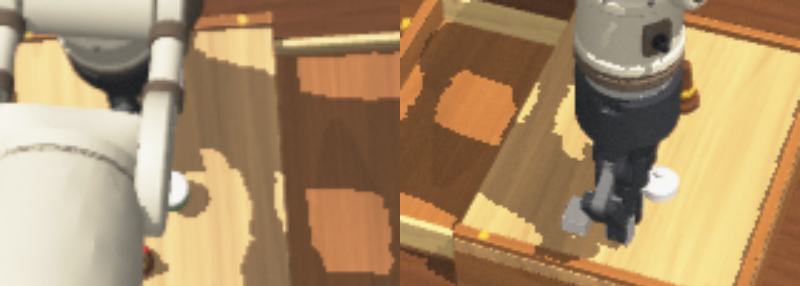

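Call:
{"api": "carry_out", "payload": {
  "plan": [
    [15, -0.03, 0.004, 0.004, 0.003],
    [15, -0.04, 0.003, 0, 0],
    [15, -0.04, 0, 0, 0],
    [15, -0.04, 0, 0, 0],
    [15, -0.04, 0, 0, 0],
    [15, -0.04, 0, 0, 0],
    [15, -0.04, 0, 0, 0],
    [15, -0.04, 0, 0, 0]
  ]
}}

```text
clock: 6.3
tcp_pos: [669.9, -22.7, 63.3]
ee_rot: [-180.0, 0.0, 91.5]
ft_force: [0.0, -0.1, 0.1]
gripper_width: 14.4
grasp_force: 0.1
```

Call:
{"api": "carry_out", "payload": {
  "plan": [
    [15, -0.02, 0, 0, 0],
    [15, -0.02, 0, 0, 0],
    [15, -0.02, 0, 0, 0],
    [15, -0.02, 0, 0, 0],
    [15, -0.02, 0, 0, 0],
    [15, -0.02, 0, 0, 0],
    [15, -0.02, 0, 0, 0],
    [15, -0.015, 0, 0, 0]
  ]
}}

```text
clock: 7.3
tcp_pos: [670.9, -61.2, 63.3]
ee_rot: [-180.0, 0.0, 91.5]
ft_force: [0.0, 0.2, 0.2]
gripper_width: 14.8
grasp_force: 0.0
```

```bash
cat > cam.py <<'E'
from h import *
import sys
n=sys.argv[1]
a=eyes.camera("top")["pixels"][180:330,230:420];b=eyes.camera("scene")["pixels"][170:320,215:440]
cv2.imwrite(f"pics/{n}.png",np.hstack([cv2.resize(a,(380,300),interpolation=2),cv2.resize(b,(420,300),interpolation=2)]))
E
python3 pos.py -107 -101 64; python3 cam.py c2
```

```text
t 7.3 st [-108.3  -98.9] z 63.3 yaw err -0.82 w 14.8 F [0.  0.2 0.2]
need [ 0.005  0.008 -0.003]
```

View pics/c2.png

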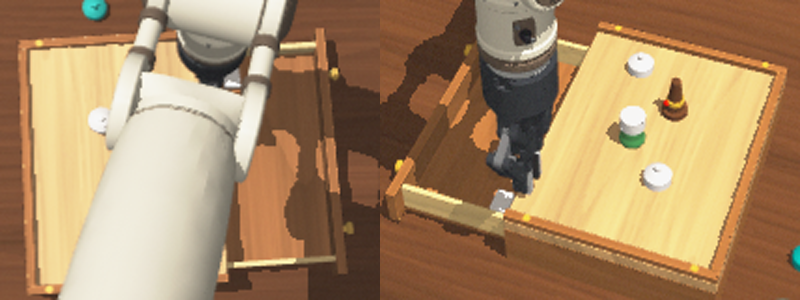

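Call:
{"api": "carry_out", "payload": {
  "plan": [
    [15, -0.02, 0, 0, 0.003],
    [15, -0.02, 0, 0, 0.003],
    [15, -0.02, 0, 0, 0.003],
    [15, 0, 0, 0, 0],
    [15, 0, 0, -0.06, 0],
    [15, 0, 0, -0.1, 0],
    [15, 0, 0, -0.1, 0],
    [15, 0.05, 0, -0.05, 0]
  ]
}}

```text
clock: 8.4
tcp_pos: [672.3, -63.6, 143.9]
ee_rot: [179.8, 0.1, 90.6]
ft_force: [-0.1, 0.4, -0.0]
gripper_width: 15.2
grasp_force: 0.0
```

```bash
python3 pos.py 54 -50 64; python3 cam.py c3
python3 - <<'E'
from h import *
o,y=load_st();a=np.radians(y);R=np.array([[np.cos(a),-np.sin(a)],[np.sin(a),np.cos(a)]])
p=eyes.camera("scene")
for d in eyes.spot_point(p,"bar_stub"):print(d["conf"],np.round(d["position"]),[((at_z(p,d["position"],z)[:2]-o)@R).round() for z in(13,62)])
E
```

```text
t 8.4 st [-110.7 -100.2] z 143.9 yaw err -1.68 w 15.2 F [-0.1  0.4 -0. ]
need [ 0.659 -0.201  0.32 ]
0.58 [280. 270.] [array([-145.,  -90.]), array([-126., -127.])]
```

View pics/c3.png

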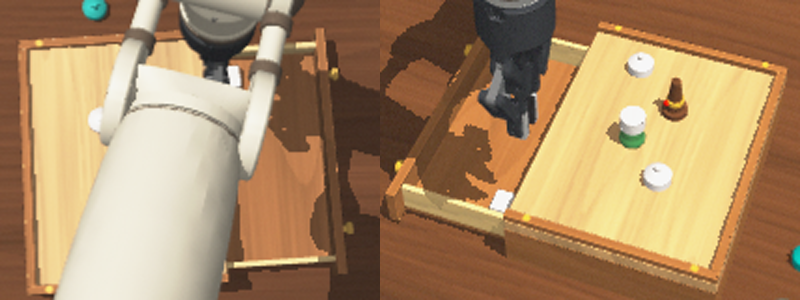

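Call:
{"api": "carry_out", "payload": {
  "plan": [
    [15, 0.08, -0.03, 0, -0.019],
    [15, 0.14, -0.04, 0, 0],
    [15, 0.14, -0.045, 0, 0],
    [15, 0.14, -0.045, 0, 0],
    [15, 0.11, -0.04, 0, 0],
    [15, 0.055, 0, 0, 0],
    [15, 0, 0, 0.05, 0],
    [15, 0, 0, 0.05, 0]
  ]
}}

```text
clock: 9.6
tcp_pos: [614.7, 100.3, 114.4]
ee_rot: [-180.0, 0.0, 92.4]
ft_force: [-0.5, 0.1, -0.8]
gripper_width: 14.9
grasp_force: 0.0
```

```bash
python3 pos.py 54 -49 64
```

```text
t 9.6 st [ 55.3 -49.2] z 114.4 yaw err 0.07 w 14.9 F [-0.5  0.1 -0.8]
need [-0.005 -0.001  0.202]
```

Call:
{"api": "carry_out", "payload": {
  "plan": [
    [15, 0, 0, 0.08, 0],
    [15, 0, 0, 0.07, 0],
    [15, 0, 0, 0.04, 0],
    [15, 0, 0, 0.013, 0],
    [15, 0, 0, 0, 0],
    [15, -0.02, 0, 0, 0],
    [15, -0.03, 0, 0, 0],
    [15, -0.03, 0.004, 0, 0]
  ]
}}

```text
clock: 10.6
tcp_pos: [616.8, 80.6, 65.4]
ee_rot: [180.0, -0.0, 92.4]
ft_force: [-0.1, 0.5, 1.0]
gripper_width: 14.8
grasp_force: 0.4
```

```bash
python3 pos.py -107 -54 64
```

```text
t 10.6 st [ 35.5 -50.6] z 65.4 yaw err 0.08 w 14.8 F [-0.1  0.5  1. ]
need [-0.57   0.014  0.006]
```

Call:
{"api": "carry_out", "payload": {
  "plan": [
    [15, -0.04, 0.004, 0.004, 0],
    [15, -0.04, 0.004, 0, 0],
    [15, -0.04, 0.004, 0, 0],
    [15, -0.04, 0.002, 0, 0],
    [15, -0.04, 0, 0, 0],
    [15, -0.04, 0, 0, 0],
    [15, -0.04, 0, 0, 0],
    [15, -0.04, 0, 0, 0]
  ]
}}

```text
clock: 11.6
tcp_pos: [623.4, 0.7, 64.1]
ee_rot: [180.0, -0.0, 92.4]
ft_force: [0.2, 1.3, 0.3]
gripper_width: 15.1
grasp_force: 0.7
```

```bash
python3 pos.py -108 -54 64; python3 cam.py c4
```

```text
t 11.6 st [-44.6 -54. ] z 64.1 yaw err 0.09 w 15.1 F [0.2 1.3 0.3]
need [-0.254  0.     0.   ]
```

View pics/c4.png

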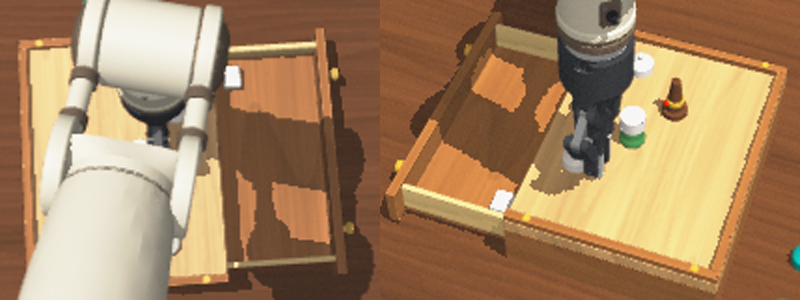

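Call:
{"api": "carry_out", "payload": {
  "plan": [
    [15, -0.04, 0, 0, 0],
    [15, -0.04, 0, 0, 0],
    [15, -0.04, 0, 0, 0],
    [15, -0.03, 0, 0, 0],
    [15, -0.02, 0, 0, 0],
    [15, -0.02, 0, 0, 0],
    [15, -0.02, 0, 0, 0],
    [15, -0.02, 0, 0, 0]
  ]
}}

```text
clock: 12.7
tcp_pos: [625.9, -56.5, 64.1]
ee_rot: [180.0, 0.0, 92.4]
ft_force: [0.1, -0.6, -0.1]
gripper_width: 15.1
grasp_force: 0.0
```

Call:
{"api": "carry_out", "payload": {
  "plan": [
    [15, -0.02, 0, 0, 0],
    [15, -0.02, 0, 0, 0],
    [15, -0.02, 0, 0, 0],
    [15, -0.01, 0, 0, 0],
    [15, 0, 0, -0.06, 0],
    [15, 0, 0, -0.1, 0],
    [15, 0, 0, -0.1, 0],
    [15, 0, 0, -0.05, 0]
  ]
}}

```text
clock: 13.7
tcp_pos: [627.7, -73.8, 144.4]
ee_rot: [179.8, 0.1, 92.4]
ft_force: [-0.0, 0.3, -0.2]
gripper_width: 14.9
grasp_force: 0.0
```

```bash
python3 pos.py -14 102 142; python3 cam.py c5
```

```text
t 13.7 st [-119.1  -55.3] z 144.4 yaw err 0.11 w 14.9 F [-0.   0.3 -0.2]
need [ 0.42  -0.629  0.01 ]
```

View pics/c5.png

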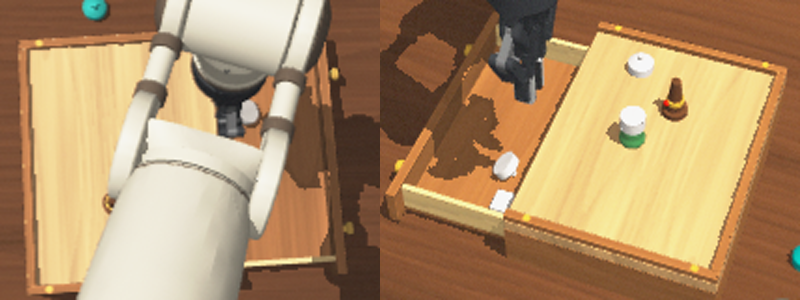

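Call:
{"api": "carry_out", "payload": {
  "plan": [
    [15, 0.04, -0.08, 0, 0],
    [15, 0.08, -0.12, 0, 0],
    [15, 0.08, -0.12, 0, 0],
    [15, 0.08, -0.12, 0, 0],
    [15, 0.08, -0.12, 0, 0],
    [15, 0.06, -0.061, 0, 0],
    [15, 0, 0, 0, 0],
    [15, 0, 0, 0.03, 0]
  ]
}}

```text
clock: 14.8
tcp_pos: [468.0, 24.4, 134.1]
ee_rot: [179.9, 0.0, 92.4]
ft_force: [0.6, -0.3, -1.3]
gripper_width: 14.9
grasp_force: 0.0
```

```bash
python3 pos.py -14 101 64
```

```text
t 14.8 st [-14.7 100.4] z 134.1 yaw err 0.09 w 14.9 F [ 0.6 -0.3 -1.3]
need [ 0.003 -0.002  0.281]
```

Call:
{"api": "carry_out", "payload": {
  "plan": [
    [15, 0.002, 0, 0.08, 0],
    [15, 0, 0, 0.1, 0],
    [15, 0, 0, 0.06, 0],
    [15, 0, 0, 0.03, 0],
    [15, 0, 0, 0.009, 0],
    [15, 0, 0, 0, 0],
    [15, -0.02, 0, 0, 0],
    [15, -0.03, 0, 0, 0]
  ]
}}

```text
clock: 15.8
tcp_pos: [468.0, 12.5, 64.8]
ee_rot: [179.9, 0.0, 92.4]
ft_force: [-0.6, 1.6, 1.4]
gripper_width: 15.2
grasp_force: 0.4
```

Call:
{"api": "carry_out", "payload": {
  "plan": [
    [15, -0.04, 0, 0, 0],
    [15, -0.04, 0, 0, 0],
    [15, -0.04, 0, 0, 0],
    [15, -0.04, 0, 0, 0],
    [15, -0.03, 0, 0, 0],
    [15, -0.03, 0, 0, 0],
    [15, -0.02, 0, 0, 0],
    [15, -0.02, 0, 0, 0]
  ]
}}

```text
clock: 16.8
tcp_pos: [470.2, -52.3, 64.3]
ee_rot: [-180.0, -0.0, 92.4]
ft_force: [-0.2, 1.8, 1.7]
gripper_width: 14.8
grasp_force: 0.9
```

```bash
python3 pos.py -118 101 64
```

```text
t 16.8 st [-91.4 101.2] z 64.3 yaw err 0.1 w 14.8 F [-0.2  1.8  1.7]
need [-0.107  0.001  0.001]
```

Call:
{"api": "carry_out", "payload": {
  "plan": [
    [15, -0.02, 0, 0, 0],
    [15, -0.02, 0, 0, 0],
    [15, -0.02, 0, 0, 0],
    [15, -0.02, 0, 0, 0],
    [15, -0.02, 0, 0, 0],
    [15, -0.01, 0, 0, 0],
    [15, 0, 0, -0.06, 0],
    [15, 0, 0, -0.1, 0]
  ]
}}

```text
clock: 17.8
tcp_pos: [470.8, -79.2, 104.9]
ee_rot: [-179.9, -0.0, 92.4]
ft_force: [0.1, -0.5, 0.4]
gripper_width: 15.0
grasp_force: 0.0
```

Call:
{"api": "carry_out", "payload": {
  "plan": [
    [0, -0.08, 0.04, -0.06, 0],
    [0, -0.12, 0.06, 0, 0],
    [0, -0.14, 0.08, 0, 0],
    [0, -0.14, 0.08, 0, 0],
    [0, -0.14, 0.08, 0, 0],
    [0, -0.1, 0.06, 0, 0],
    [0, 0, 0, 0, 0],
    [0, 0, 0, 0, 0]
  ]
}}

```text
clock: 18.8
tcp_pos: [578.6, -254.6, 119.7]
ee_rot: [-180.0, -0.0, 92.4]
ft_force: [-0.3, 0.6, 0.2]
gripper_width: -0.0
grasp_force: 0.0
```

```bash
python3 pos.py -298 0 30; python3 cam.py c6
python3 - <<'E'
from h import *
o,y=load_st();a=np.radians(y);R=np.array([[np.cos(a),-np.sin(a)],[np.sin(a),np.cos(a)]])
for c in("top","scene"):
    p=eyes.camera(c)
    for d in eyes.spot_point(p,"drawer_front"):print(d["conf"],((at_z(p,d["position"],46)[:2]-o)@R).round())
E
```

```text
t 18.8 st [-297.8    1. ] z 119.7 yaw err 0.11 w -0.0 F [-0.3  0.6  0.2]
need [-0.001  0.004  0.359]
0.98 [-254.   -1.]
0.58 [-255.   -1.]
```

View pics/c6.png

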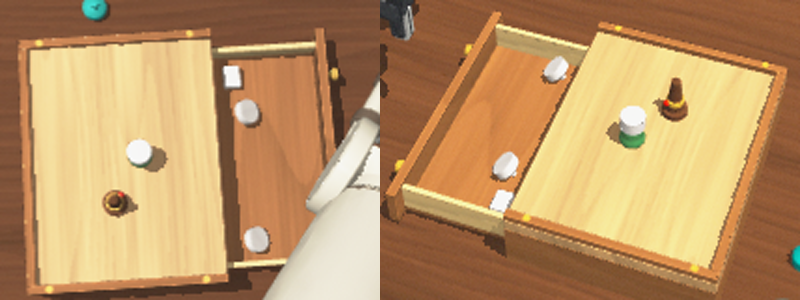

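Call:
{"api": "carry_out", "payload": {
  "plan": [
    [0, 0, 0, 0.08, 0],
    [0, 0, 0, 0.12, 0],
    [0, 0, 0, 0.1, 0],
    [0, 0, 0, 0.05, 0],
    [0, 0, 0, 0.01, 0],
    [0, 0.03, 0, 0, 0],
    [0, 0.04, 0, 0, 0],
    [0, 0.04, 0, 0, 0]
  ]
}}

```text
clock: 20.1
tcp_pos: [578.1, -227.1, 30.1]
ee_rot: [179.9, 0.0, 92.4]
ft_force: [-0.3, -0.5, 0.7]
gripper_width: -0.0
grasp_force: 0.0
```

Call:
{"api": "carry_out", "payload": {
  "plan": [
    [0, 0.03, 0, 0, 0],
    [0, 0.03, 0, 0, 0],
    [0, 0.03, 0, 0, 0],
    [0, 0.03, 0, 0, 0],
    [0, 0.03, 0, 0, 0],
    [0, 0.03, 0, 0, 0],
    [0, 0.03, 0, 0, 0],
    [0, 0.03, 0, 0, 0]
  ]
}}

```text
clock: 21.1
tcp_pos: [575.2, -167.3, 29.3]
ee_rot: [180.0, 0.0, 92.4]
ft_force: [2.3, -1.6, 0.7]
gripper_width: -0.0
grasp_force: 0.9
```

```bash
python3 pos.py -138 0 30
```

```text
t 21.1 st [-210.5    0.9] z 29.3 yaw err 0.09 w -0.0 F [ 2.3 -1.6  0.7]
need [ 0.29   0.004 -0.003]
```

Call:
{"api": "carry_out", "payload": {
  "plan": [
    [0, 0.03, 0, 0, 0],
    [0, 0.03, 0, 0, 0],
    [0, 0.03, 0, 0, 0],
    [0, 0.03, 0, 0, 0],
    [0, 0.03, 0, 0, 0],
    [0, 0.03, 0, 0, 0],
    [0, 0.03, 0, 0, 0],
    [0, 0.02, 0, 0, 0]
  ]
}}

```text
clock: 22.1
tcp_pos: [572.6, -109.8, 29.2]
ee_rot: [-180.0, -0.0, 92.4]
ft_force: [2.0, -1.5, -0.4]
gripper_width: 0.2
grasp_force: 0.9
```

```bash
python3 pos.py -138 0 30
```

```text
t 22.1 st [-152.9    1.2] z 29.2 yaw err 0.11 w 0.2 F [ 2.  -1.5 -0.4]
need [ 0.06   0.005 -0.003]
```

Call:
{"api": "carry_out", "payload": {
  "plan": [
    [0, 0.01, 0, 0, 0],
    [0, 0.01, 0, 0, 0],
    [0, 0.01, 0, 0, 0],
    [0, 0.008, 0, 0, 0],
    [0, 0.006, 0, 0, 0],
    [0, 0.004, 0, 0, 0],
    [0, 0.004, 0, 0, 0],
    [0, 0, 0, 0, 0]
  ]
}}

```text
clock: 23.1
tcp_pos: [572.0, -97.2, 29.2]
ee_rot: [-180.0, -0.0, 92.4]
ft_force: [-1.5, -0.1, -0.3]
gripper_width: 0.0
grasp_force: 0.4
```

```bash
python3 pos.py -138 0 30
```

```text
t 23.1 st [-140.3    1.3] z 29.2 yaw err 0.09 w 0.0 F [-1.5 -0.1 -0.3]
need [ 0.009  0.005 -0.003]
```

Call:
{"api": "carry_out", "payload": {
  "plan": [
    [0, 0.004, 0, 0, 0],
    [0, 0.004, 0, 0, 0],
    [0, 0.003, 0, 0, 0],
    [0, 0.003, 0, 0, 0],
    [0, 0, 0, 0, 0],
    [0, 0, 0, 0, 0],
    [0, 0, 0, 0, 0],
    [0, 0, 0, 0, 0]
  ]
}}

```text
clock: 24.1
tcp_pos: [572.0, -94.8, 29.2]
ee_rot: [-180.0, 0.1, 92.4]
ft_force: [-1.4, -5.9, -1.8]
gripper_width: 0.3
grasp_force: 2.7
```

```bash
python3 pos.py -138 0 30
```

```text
t 24.1 st [-137.9    1.3] z 29.2 yaw err 0.1 w 0.3 F [-1.4 -5.9 -1.8]
need [-0.     0.005 -0.003]
```

Call:
{"api": "carry_out", "payload": {
  "plan": [
    [0, 0.003, 0, 0, 0],
    [0, 0.003, 0, 0, 0],
    [0, 0, 0, 0, 0],
    [0, 0, 0, 0, 0],
    [0, 0, 0, 0, 0],
    [0, 0, 0, 0, 0],
    [0, 0, 0, 0, 0],
    [0, 0, 0, 0, 0]
  ]
}}

```text
clock: 25.1
tcp_pos: [571.9, -94.7, 29.2]
ee_rot: [-180.0, 0.2, 92.4]
ft_force: [-1.8, -9.7, -2.8]
gripper_width: -0.2
grasp_force: 5.2
```

```bash
python3 pos.py -138 0 30
```

```text
t 25.1 st [-137.9    1.3] z 29.2 yaw err 0.11 w -0.2 F [-1.8 -9.7 -2.8]
need [-0.001  0.005 -0.003]
```

Hard stop at the shut position. Back off and check.

Call:
{"api": "carry_out", "payload": {
  "plan": [
    [0, -0.02, 0, 0, 0],
    [0, -0.06, 0, 0, 0],
    [0, -0.12, 0, 0, 0],
    [0, -0.15, 0, 0, 0],
    [0, -0.15, 0, -0.1, 0],
    [0, -0.1, 0, -0.1, 0],
    [0, 0, 0, 0, 0],
    [0, 0, 0, 0, 0]
  ]
}}

```text
clock: 26.1
tcp_pos: [577.6, -241.2, 78.1]
ee_rot: [-179.9, -0.1, 92.4]
ft_force: [-0.3, 0.7, -0.2]
gripper_width: -0.3
grasp_force: 0.0
```

```bash
python3 pos.py
python3 - <<'E'
from h import *
o,y=load_st();a=np.radians(y);R=np.array([[np.cos(a),-np.sin(a)],[np.sin(a),np.cos(a)]])
for c in("top","scene"):
    p=eyes.camera(c)
    for t,z in(("drawer_front",46),("stone_jar",62),("ring_cone",62),("bench_block",0),("bench_pin",0)):
        print(c,t,[(round(d["conf"],2),((at_z(p,d["position"],z)[:2]-o)@R).round().tolist(),at_z(p,d["position"],z)[:2].round().tolist()) for d in eyes.spot_point(p,t)])
E
```

```text
t 26.1 st [-284.4    1.5] z 78.1 yaw err 0.1 w -0.3 F [-0.3  0.7 -0.2]
top drawer_front [(0.64, [-129.0, 2.0], [570.0, -86.0])]
top stone_jar [(0.52, [-21.0, -0.0], [569.0, 22.0])]
top ring_cone []
top bench_block [(0.8, [-460.0, 158.0], [429.0, -423.0]), (0.51, [-120.0, -6.0], [579.0, -76.0])]
top bench_pin [(0.61, [356.0, 5.0], [548.0, 399.0])]
scene drawer_front [(0.66, [-127.0, 4.0], [569.0, -84.0])]
scene stone_jar [(0.65, [-18.0, -12.0], [581.0, 26.0]), (0.21, [-116.0, -16.0], [589.0, -72.0])]
scene ring_cone [(0.74, [8.0, 51.0], [516.0, 49.0])]
scene bench_block [(0.87, [-483.0, 175.0], [412.0, -446.0])]
scene bench_pin [(0.93, [346.0, 1.0], [553.0, 389.0])]
```

```bash
python3 -c "
from cell import workorder
print(workorder.finish_job())"
```

```text
the job is handed in; nothing more can be done
None
```

I swept both sprue buttons and the bar stub off the front edge into the drawer, pushed the drawer shut to its stop, and handed the job in at about 26 s. The ring cone, stone jar, bench block and bench pin measured where they started, within detection accuracy.

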